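Ring under the loupe at focal height

ROBOT

A 6-joint arm with a two-finger parallel gripper is mounted at the origin on a cart in front of the work surface, level with it; the furniture and walls round the work are solid. World frame = base frame: x ahead of the robot, y to its left, z up, the work surface at z = 0. Lengths are in mm, angles in rad, forces in N, time in s.
With the tool pointing down it reaches from about 350 to 875 mm from the base axis. Payload 4.2 kg.
Tool frame: the origin (TCP) lies at the very end of the fingers, on their centre line; the grasp point (between the pads) lies arm.hold_point_z behind it (arm.hold_point_z is the distance from the TCP to the grasp point, in mm); z points along the fingers, y is the direction in which the jaws open and shut (so a half turn about z gives the same grasp; the last joint's range is limited). The gripper opens to 85 mm and grips with 20 to 120 N. Pads are 22 mm wide; open, the fingers measure 114 mm over their backs; the gripper's body (76 mm by 85 mm) begins 54 mm behind the grasp point. The pads swing forward as they close: fully open they stand 13 mm farther back than shut.
Start: joints at [-0.955, 0.385, 0.008, 0, -1.194, -0.259], TCP at [218.313, -585.61, 231.312] pointing down, gripper open.
Joint ranges: [-3.14, 3.14], [-1.21, 2.06], [-1.07, 1.41], [-3.16, 2.05], [-2.99, -0.16], [-3.1, 3.1]. Speed limits (rad/s): [2.79, 2.79, 3.14, 3.14, 3.14, 3.14].

INTERFACE

Orientations are given as a unit quaternion [x, y, z, w].
In Python, from bench import arm gives the robot as it stands.
- The arm moves only by the tool step_arm, never from a script. Its argument "series" is a list of rows, each a list of 6 numbers: the shift along the world's x, y, z scaled (see below), then the turn, a rotation vector about the world's x, y, z scaled (see below). A call has 1 to 12 rows; each row is the pose to reach, as a shift and turn from the pose commanded when the call began; what a row does not reach only later rows make up. The controller multiplies each number of a shift by 400 mm and each number of a turn by pi/2 rad. A row lasts 1/12 s, in which the tool goes at most 41.7 mm and 7.16 degrees, less where a joint would pass 70% of its speed; a pose out of reach is approached as far as the arm can. A call with a number of a shift or a turn outside -1 to 1 is refused whole. A call with a gripper value outside its range is refused whole. "jaw" is the opening, from -1 (shut) to 1 (fully open), set as the call begins (left out, the last holds). The fingers move at their own pace and stop on an object; the grip force is fixed at half the most. Time passes only in rows, so rows that repeat a pose let the fingers close. It gives the time, the measured TCP pose, the force and the opening at its end, in the units of the state.
- arm.read_state(): the state, without advancing time (a new reading comes with each control period).
- arm.get_image(name): name is "scene" or "side" or "wrist"; returns a dict with "image" (400x640x3 uint8, red, green, blue), "camera_matrix" (3x3 intrinsics, pixels), "world_from_camera" (4x4, takes a point from camera to world coordinates). Camera axes: x right, y up, looking along -z (the intrinsics and any distortion apply to the point x, -y, -z); pixel columns grow to the right and rows downward; lengths in mm; the calibration is good to about 2 mm. A picture is of the moment at which its call begins. There is no depth.
- arm.job_done(): hands the job in, once; it reports no verdict.
The state is a dict: "clock": time; "joints": joint angles; "joint_vel": joint speeds; "joint_efforts": joint torques, N m; "position": TCP position; "ee_rot": TCP orientation; "contact_force": force on the tool from outside, world axes, zero at the start; "wrist_torque": the same for the moment, N m; "gripper_width": finger opening in mm.
Only numpy, scipy, OpenCV 4.12 (cv2) and the standard library are available. Lean on these libraries where they do the work, as an engineer would, in place of code of your own. Each camera call takes 0.05 s, during which the arm holds its last target.

TASK

Slide the carriage with the ring all the way along its slide to the stop beside the focus post. Then take the loupe from its wooden rest and hold it level over the ring, the lens centred above the stone and its frame at the same height as the pointer on the focus post; finish while still holding it there, still and clear of everything. Do not drop the loupe, knock it against the slide, shift the pointer or push the other things on the bench about.

Things in the scene. Friction and masses are not known exactly. Their poses are not given: they have to be found in the camera images.
- fixture: inspection slide, screwed to the bench: aluminium plate 140 (x, from -60 to +80) x 232 (y) x 12 mm with two guide rails along y and a dark end block (top 28 mm above the bench) at either end. Origin on the bench under the middle of the slideway, z up, +y towards the end with the focus post. The focus post, 10 mm thick and 162 mm tall, stands at x = +66, y = +60 mm of this frame.
- carriage (a joint): travel of the carriage along the slide's +y, m: 0 parked at the far-from-post end, 0.120 against the stop block at the focus post end. Friction about 2 N; it stays where it is left. At 0.120 the stone is at x = 0, y = +60 mm of the slide's frame.
- tab (a point): point on the carriage's upright finger tab, 14 mm below its top. The tab is a dark block 12 mm thick along the slide's y, 22 mm along its x, rising from the carriage top (30 mm above the bench) to 70 mm; it stands 39 mm from the stone towards the slide's -x. Pinch it from above across its 12 mm (fingers closing along the slide's y) and push along +y.
- stone (a point): top of the stone in the brass ring that stands in the small wooden holder on the carriage, 57.5 mm above the bench; the ring and holder are fixed to the carriage and within 14 mm of it.
- focus_mark (a point): tip of the thin horizontal pointer on the brass collar of the focus post. Its height (110 to 140 mm above the bench, varies) is the focal height for the middle of the lens's thickness. The pointer runs from the post towards the slide's -x; its tip stops 41.5 mm short of the slide's centre line, so a lens centred over the stone has 12 mm clear beside it. The collar (22 mm across, with a thumb screw at the back) is held by friction of about 5 N.
- loupe: hand loupe, about 90 g: round lens in a dark steel frame 58 mm across and 10 mm thick, and a black handle, 16 mm wide and 14 mm thick, from 40 to 132 mm from the lens centre along the loupe's -x (a 12 mm wide brass neck lies between). Origin in the middle of the lens's underside, z up. The undersides of frame and handle are flush, so it lies level.
- lens (a point): centre of the lens, midway through its thickness (5 mm above the underside). Its z axis is the lens's axis.
- loupe_grip (a point): middle of the handle's free part, 70 mm from the lens centre along the loupe's -x, 7 mm above the underside: grip here from above across the 16 mm (fingers closing along the loupe's y).
- loupe_rest: wooden rest fixed to the bench: foot 196 (x) x 70 (y) x 8 mm with two supports that carry the loupe's underside 45 mm above the bench, one under the lens (x = 58 to 82 mm), one under the handle's end (x = -80 to -64 mm), with end and side lips 8 mm higher. Between the supports the handle is free. Origin on the bench under its middle; the lens centre rests at x = 52 mm, the handle points to -x. Lift the loupe straight up.
- lamp_foot (a point): where the post of the standing desk lamp meets the bench: a fixed white foot about 110 mm across and 40 mm high, with a slender upright arm about 330 mm tall from which a second arm leads up and away from the robot. Keep the gripper and wrist well clear, passing on the robot side of it.
- eraser: white eraser with a sleeve, 22x50x13 mm; loose, to be left alone; origin under its middle
- wax_block: carving wax offcut, 23x48x11 mm; loose, to be left alone; origin under its middle
- bur_tube: cork tube with burs, 25x60x25 mm; loose, to be left alone; origin under its middle
- glass_jar: small jar with a screw lid, 42 mm across, 52 mm tall; loose, to be left alone; origin under its middle
- tape_roll: roll of tape lying flat, 81 mm across, 19 mm high; loose, to be left alone; origin under its middle

How it is judged (in metres and radians):
On the way, in this order (a step that is already met when the one before it is completed fails the run):
1. the carriage is against the stop at the focus post, the loupe still on its rest (value of joint carriage above 0.117 m and z of loupe in the frame of loupe_rest below 0.055 m), for 0.2 s.
2. the loupe is held in the gripper, clear above its rest (value of joint carriage above 0.117 m and contact force between the fingers and loupe above 1 N and z of loupe in the frame of loupe_rest above 0.065 m), for 0.2 s.
At the end, for the whole second after the job is handed in: The carriage is within 3 mm of its stop; the loupe is gripped by the fingers and at rest, touching nothing of the slide, its lens centre within 10 mm (horizontally) of the stone and within 6 mm of the pointer's height, tilted less than 7 degrees; the arm does not touch the slide (value of joint carriage above 0.117 m and contact force between the fingers and loupe above 1 N and horizontal distance between lens and stone below 0.01 m and z of lens in the frame of focus_mark between -0.006 and 0.006 m and angle between lens's own z axis and vertical below 0.12 rad and linear speed of loupe below 0.02 m/s and angular speed of loupe below 0.15 rad/s and contact force between loupe and fixture below 0.1 N and contact force between each of the arm, the fingers and fixture below 0.5 N); the arm keeps its last pose, push and grip.
It fails at once if the loupe is dropped or tipped over (height (world z) of loupe below 0.03 m or angle between loupe's own z axis and vertical above 0.7 rad).
It fails at once if the loupe is knocked against the slide or the ring (contact force between loupe and fixture above 3 N).
It fails at once if the pointer is shifted (distance of focus_mark from where it was at the start of the episode above 0.004 m).
It fails at once if another thing on the bench is pushed about (distance of any of eraser, wax_block, bur_tube, glass_jar, tape_roll from where it was at the start of the episode above 0.03 m).
It also fails if it takes over 58 s, if anything falls off the work surface, if the arm or the gripper's body presses on something with over 40 N, if the wrist force passes 120 N, or if a joint passes its speed limit or range.

## Working session

There is one attempt and no reset: what is moved stays moved. The work goes in short steps, Python scripts to look and compute and a tool call to move; the robot and the scene stay as the last step left them, time stands still between calls to the robot, and variables do not carry over. Pictures are saved under pics/ and viewed, and the job is handed in when it is done.

Besides the shell and the picture viewer there is one more tool, called after "Emit:" in YAML: its name, and indented under it one key for each argument. step_arm: Moves the arm, as the interface text tells. Shifts and turns lie within -1 to 1; 1 stands for 400 mm of shift or pi/2 rad of turn. Its arguments: {"type":"object","properties":{"series":{"type":"array","items":{"type":"array","items":{"type":"number","minimum":-1,"maximum":1}}},"jaw":{"type":"number"}},"required":["series"]}

```bash
ls; mkdir -p pics; python3 - <<'E'
from bench import arm
import cv2,numpy as np
s=arm.read_state();print(s,arm.hold_point_z)
for n in ["scene","side","wrist"]:
    r=arm.get_image(n);cv2.imwrite(f"pics/{n}0.png",r["image"][:,:,::-1]);print(n,np.round(r["camera_matrix"],1).tolist(),np.round(r["world_from_camera"],3).tolist(),[k for k in r])
E
```

```text
pics
{'clock': 0.0, 'joints': array([-9.55363680e-01,  3.85557871e-01,  6.62798490e-03, -4.97645045e-04,
       -1.19399580e+00, -2.58629576e-01]), 'joint_vel': array([-0.00029924, -0.00024721,  0.00044576, -0.00031106,  0.00091539,
       -0.00094351]), 'joint_efforts': array([-7.44358076e-04, -3.92292917e+01,  1.88403243e+01,  4.18609723e+00,
       -4.57579663e-03, -1.70290252e-05]), 'position': array([ 218.13208166, -585.07763932,  230.22183379]), 'ee_rot': array([-1.77366257e-01,  9.84144310e-01,  1.06249899e-03, -2.41095088e-04]), 'contact_force': array([ 0.63897399, -0.15368955,  0.42915364]), 'wrist_torque': array([ 0.03878416, -0.02544158,  0.06258133]), 'gripper_width': 85.27314286072438} 18.700000000000003
scene [[502.1, 0.0, 318.7], [0.0, 502.1, 199.2], [0.0, 0.0, 1.0]] [[0.997, -0.007, 0.08, 601.046], [0.076, 0.398, -0.914, -1031.333], [-0.025, 0.917, 0.398, 588.333], [0.0, 0.0, 0.0, 1.0]] ['image', 'camera_matrix', 'world_from_camera']
side [[421.7, 0.0, 317.5], [0.0, 421.7, 205.7], [0.0, 0.0, 1.0]] [[0.993, -0.075, 0.093, 580.751], [0.118, 0.729, -0.674, -599.169], [-0.017, 0.68, 0.733, 821.559], [0.0, 0.0, 0.0, 1.0]] ['image', 'camera_matrix', 'world_from_camera']
wrist [[281.0, 0.0, 322.9], [0.0, 281.0, 202.9], [0.0, 0.0, 1.0]] [[-0.349, -0.901, -0.259, 152.353], [0.937, -0.335, -0.097, -609.748], [0.0, -0.276, 0.961, 372.951], [0.0, 0.0, 0.0, 1.0]] ['image', 'camera_matrix', 'world_from_camera']
```

View pics/scene0.png

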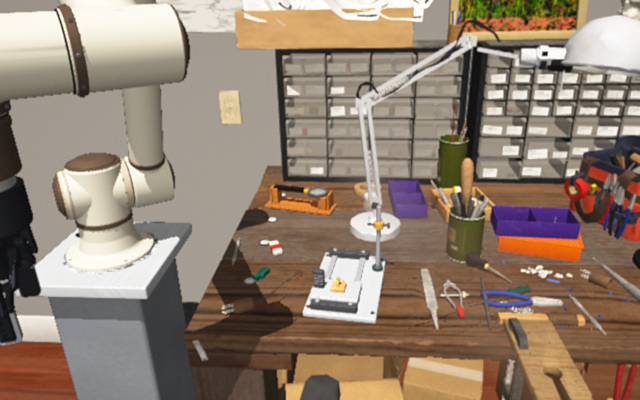

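View pics/side0.png

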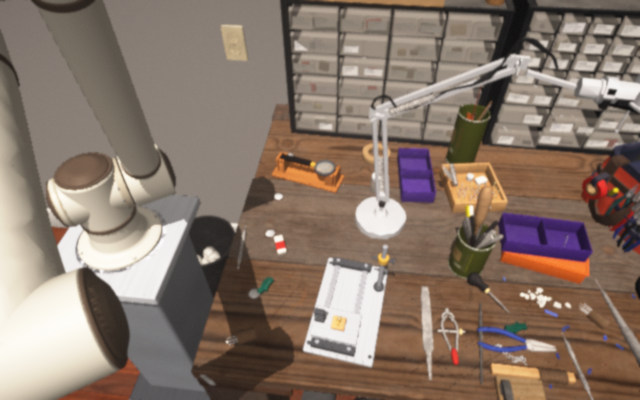

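View pics/wrist0.png

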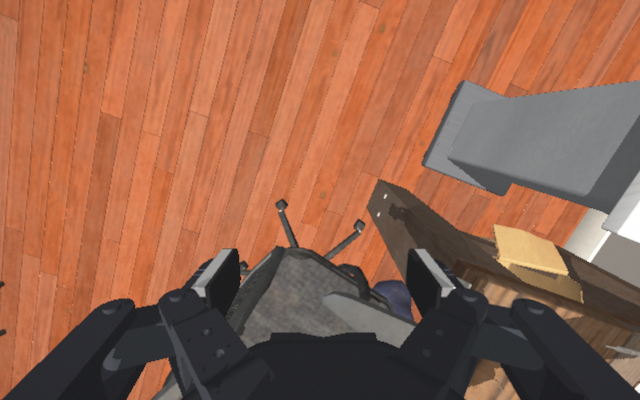

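The overview shows the slide around (345,310) in side, the rest at (308,170), and the lamp foot at (380,218). I'll zoom in.

```bash
python3 - <<'E'
import cv2,numpy as np
a=cv2.imread('pics/side0.png');b=cv2.imread('pics/scene0.png')
c=lambda im,x,y,w,h,s:cv2.resize(im[y:y+h,x:x+w],None,fx=s,fy=s,interpolation=cv2.INTER_CUBIC)
cv2.imwrite('pics/c1.png',c(a,295,235,110,135,4.4))
cv2.imwrite('pics/c2.png',c(b,295,215,110,110,5))
cv2.imwrite('pics/c3.png',np.vstack([c(a,260,130,100,65,4.5),c(b,255,170,100,60,4.5)]))
E
```

```text
(no output)
```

View pics/c1.png

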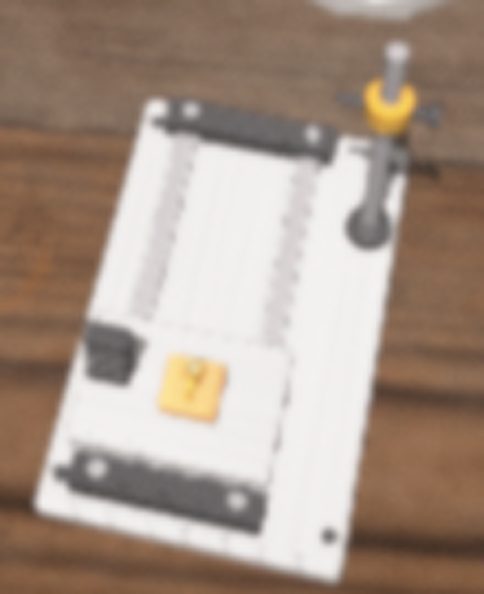

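View pics/c2.png

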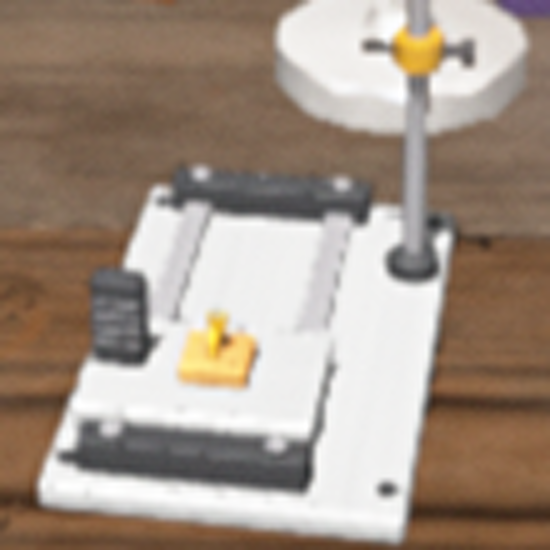

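View pics/c3.png

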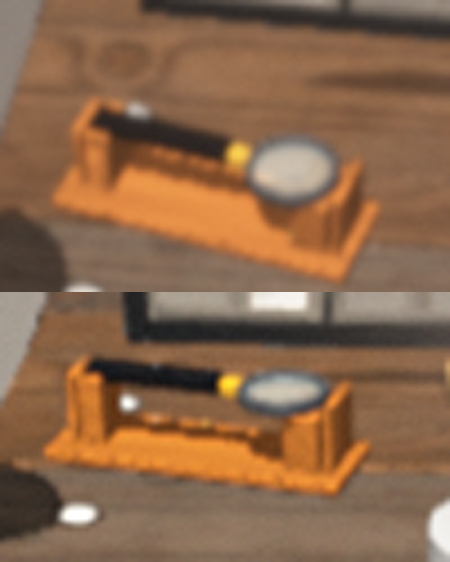

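```bash
cat > h.py <<'E'
import numpy as np,cv2
from bench import arm
def ray(r,px):
    K=r["camera_matrix"];T=r["world_from_camera"]
    d=np.linalg.inv(K)@np.array([px[0],px[1],1.]);d=np.array([d[0],-d[1],-d[2]])
    return T[:3,3],T[:3,:3]@d
def onz(r,px,z):
    o,d=ray(r,px);return o+d*(z-o[2])/d[2]
def tri(r1,p1,r2,p2):
    o,d=ray(r1,p1);q,e=ray(r2,p2);d=d/np.linalg.norm(d);e=e/np.linalg.norm(e)
    A=np.stack([d,-e],1);s=np.linalg.lstsq(A,q-o,rcond=None)[0]
    a=o+s[0]*d;b=q+s[1]*e;return (a+b)/2,np.linalg.norm(a-b)
def proj(r,P):
    K=r["camera_matrix"];T=r["world_from_camera"];c=np.linalg.inv(T)@np.append(P,1)
    return (K@np.array([c[0],-c[1],-c[2]]))[:2]/-c[2]
def rigid(local,world):
    # 2D: returns yaw, t
    L=np.array(local,float);W=np.array(world)[:,:2];l=L.mean(0);w=W.mean(0)
    H=(L-l).T@(W-w);th=np.arctan2(H[0,1]-H[1,0],H[0,0]+H[1,1])
    R=np.array([[np.cos(th),-np.sin(th)],[np.sin(th),np.cos(th)]]);t=w-R@l
    print("yaw",round(th,4),"t",t.round(1),"res",(L@R.T+t-W).round(1).tolist());return th,R,t
E
python3 - <<'E'
from h import *
sc=arm.get_image("scene");sd=arm.get_image("side")
f=lambda p:(295+p[0]/4.4-.4,235+p[1]/4.4-.4)
g=lambda p:(295+p[0]/5-.4,215+p[1]/5-.4)
L=[(-60,-116),(80,-116),(-60,116)]
for r,q,P in((sd,f,[(37,512),(338,580),(150,98)]),(sc,g,[(40,500),(405,537),(152,186)])):
    th,R,t=rigid(L,[onz(r,q(p),12) for p in P])
print("collar",tri(sc,g((418,50)),sd,f((390,105))))
print("stone",onz(sc,g((217,316)),57.5),onz(sd,f((195,365)),57.5))
print("tabtop",onz(sc,g((117,272)),70),onz(sd,f((110,330)),70))
fs=lambda p:(260+p[0]/4.5-.4,130+p[1]/4.5-.4)
gs=lambda p:(255+p[0]/4.5-.4,170+(p[1]-292)/4.5-.4)
for r,q,P in((sd,fs,[(295,169),(237,155),(100,115)]),(sc,gs,[(284,393),(230,386),(92,367)])):
    W=[onz(r,q(p),55) for p in P];print(np.round(W,1).tolist())
print("lamp",onz(sc,(375,226),40),onz(sd,(381,216),40))
for p in [(280,243),(270,233),(278,197),(375,152),(264,288),(242,243)]: print(p,onz(sd,p,10).round())
E
```

```text
yaw -0.126 t [ 568.8 -139. ] res [[-1.5, 1.7], [1.6, -0.0], [-0.1, -1.6]]
yaw -0.1267 t [ 569.5 -142.2] res [[-1.6, 3.9], [0.7, 2.8], [0.9, -6.8]]
collar (array([641.8717137 , -84.52434806, 119.4759695 ]), np.float64(0.02637654469688292))
stone [ 561.78585125 -194.77898019   57.5       ] [ 562.06592762 -192.19368422   57.5       ]
tabtop [ 522.1538971  -184.02329586   70.        ] [ 522.94854369 -185.8450245    70.        ]
[[487.5, 249.8, 55.0], [451.2, 258.9, 55.0], [361.6, 287.5, 55.0]]
[[487.8, 243.8, 55.0], [453.5, 254.4, 55.0], [362.4, 284.5, 55.0]]
lamp [640.797635   68.1139801  40.       ] [641.66794422 101.65122441  40.        ]
(280, 243) [402.  15.  10.]
(270, 233) [372.  44.  10.]
(278, 197) [369. 168.  10.]
(375, 152) [622. 381.  10.]
(264, 288) [ 389. -113.   10.]
(242, 243) [310.   6.  10.]
```

Emit:
step_arm:
  series:
    - [0.03, 0.04, 0, 0, 0, -0.01]
    - [0.09, 0.12, 0, 0, 0, -0.04]
    - [0.16, 0.21, 0, 0, 0, -0.07]
    - [0.23, 0.3, 0, 0, 0, -0.11]
    - [0.3, 0.39, 0, 0, 0, -0.15]
    - [0.37, 0.48, 0, 0, 0, -0.19]
    - [0.44, 0.57, 0, 0, 0, -0.23]
    - [0.51, 0.66, 0, 0, 0, -0.26]
    - [0.58, 0.75, 0, 0, 0, -0.29]
    - [0.65, 0.84, 0, 0, 0, -0.307]
    - [0.7, 0.9, 0, 0, 0, -0.307]
    - [0.7, 0.9, 0, 0, 0, -0.307]

```text
clock: 1.25
position: [500.5, -222.5, 231.4]
ee_rot: [0.061, 0.998, 0.0, 0.001]
contact_force: [0.3, -0.1, 0.3]
gripper_width: 85.3
```

```bash
python3 - <<'E'
from h import *
s=arm.read_state();print({k:np.round(s[k],3) for k in("clock","position","ee_rot","joints","contact_force")})
r=arm.get_image("wrist");cv2.imwrite("pics/w1.png",r["image"][:,:,::-1])
E
```

```text
{'clock': np.float64(1.25), 'position': array([ 500.548, -222.46 ,  231.411]), 'ee_rot': array([0.061, 0.998, 0.   , 0.001]), 'joints': array([-0.122,  0.253, -0.184, -0.   , -1.133, -1.571]), 'contact_force': array([ 0.31 , -0.088,  0.343])}
```

View pics/w1.png

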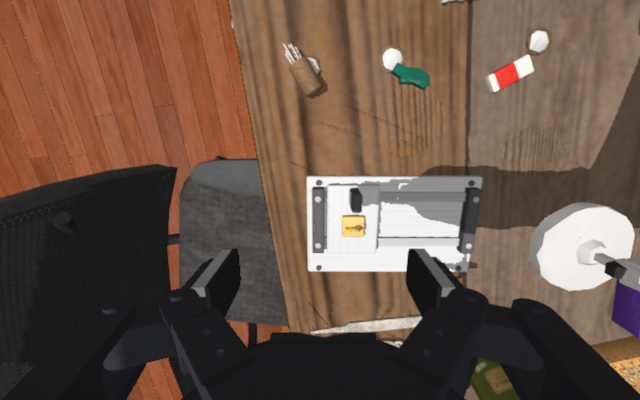

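Wrist view: slide corners about (307,177), (481,177), (467,271), (309,271), with the tab at (355,201) and the stone at (354,227). I'll zoom for accuracy.

```bash
python3 - <<'E'
import cv2
a=cv2.imread('pics/w1.png')
cv2.imwrite('pics/c4.png',cv2.resize(a[165:285,295:495],None,fx=4,fy=4,interpolation=cv2.INTER_CUBIC))
E
```

```text
(no output)
```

View pics/c4.png

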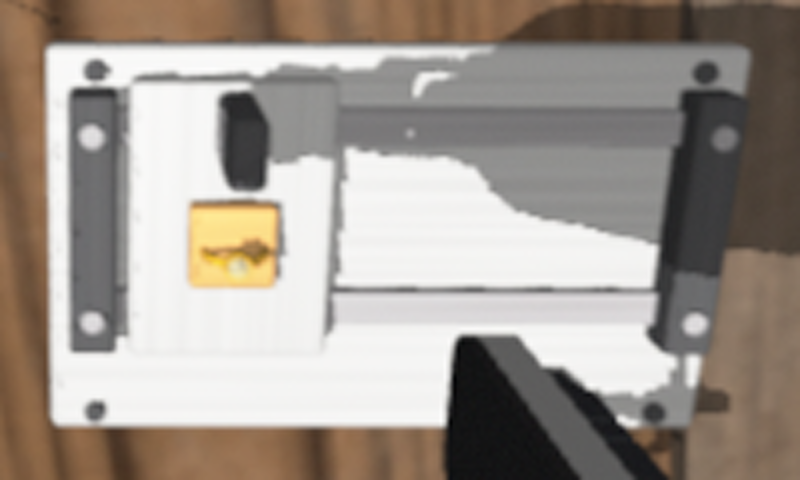

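```bash
python3 - <<'E'
from h import *
r=arm.get_image("wrist");print(r["world_from_camera"].round(3).tolist())
f=lambda p:(295+p[0]/4-.4,165+p[1]/4-.4); inv=lambda q:((q-np.array([294.6,164.6]))*4).round().tolist()
th,R,t=rigid([(-60,-116),(-60,116),(80,-116),(80,116)],[onz(r,f(p),12) for p in[(46,44),(752,44),(54,426),(690,426)]])
print("screws/endblock ok; stone",onz(r,f((240,262)),57.5), "pred",R@[0,-60]+t)
for dx,dy,z in [(-11,-6,70),(-11,6,70),(11,6,70),(11,-6,70),(11,6,30),(11,-6,30)]:
    w=R@[-39+dx,-60+dy]+t;print(dx,dy,z,inv(proj(r,[*w,z])))
w=R@[-39,-60]+t;print("tab",w,"final",R@[-39,60]+t,"stonefinal",R@[0,60]+t)
E
```

```text
[[0.12, -0.953, -0.277, 431.928], [0.993, 0.115, 0.034, -212.917], [-0.001, -0.279, 0.96, 373.701], [0.0, 0.0, 0.0, 1.0]]
yaw -0.1198 t [ 569.9 -136. ] res [[-0.4, -0.9], [-0.2, 1.1], [0.1, -1.5], [0.4, 1.3]]
screws/endblock ok; stone [ 561.55202856 -190.31873326   57.5       ] pred [ 562.68734088 -195.57341015]
-11 -6 70 [210.0, 117.0]
-11 6 70 [253.0, 117.0]
11 6 70 [251.0, 192.0]
11 -6 70 [209.0, 192.0]
11 6 30 [236.0, 153.0]
11 -6 30 [198.0, 153.0]
tab [ 523.96687683 -190.91233048] final [538.3086604  -71.77244109] stonefinal [577.02912445 -76.43352075]
```

Emit:
step_arm:
  series:
    - [0.03, 0.04, -0.03, 0, 0, 0]
    - [0.058, 0.09, -0.1, 0, 0, 0]
    - [0.06, 0.095, -0.17, 0, 0, 0]
    - [0.06, 0.095, -0.23, 0, 0, 0]
    - [0.06, 0.095, -0.28, 0, 0, 0]
    - [0.06, 0.095, -0.32, 0, 0, 0]
    - [0.06, 0.095, -0.32, 0, 0, 0]
    - [0.06, 0.095, -0.32, 0, 0, 0]
  jaw: 1

```text
clock: 2.02
position: [521.7, -188.2, 102.9]
ee_rot: [0.063, 0.998, -0.0, -0.001]
contact_force: [0.4, 0.3, -0.2]
gripper_width: 85.6
```

```bash
python3 - <<'E'
from h import *
s=arm.read_state();print({k:np.round(s[k],3) for k in("clock","position","ee_rot","joints","contact_force")})
r=arm.get_image("wrist");cv2.imwrite("pics/w2.png",r["image"][:,:,::-1])
r=arm.get_image("side");cv2.imwrite("pics/s2.png",cv2.resize(r["image"][190:390,270:470,::-1],None,fx=3,fy=3))
E
```

```text
{'clock': np.float64(2.017), 'position': array([ 521.658, -188.188,  102.883]), 'ee_rot': array([ 0.063,  0.998, -0.   , -0.001]), 'joints': array([-0.054,  0.395, -0.335,  0.   , -0.842, -1.643]), 'contact_force': array([ 0.399,  0.265, -0.216])}
```

View pics/w2.png

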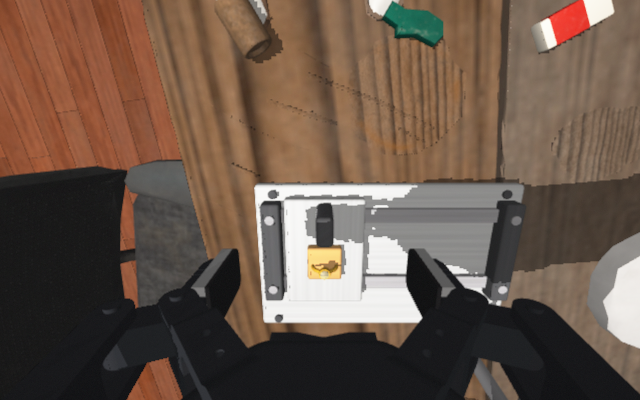

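View pics/s2.png

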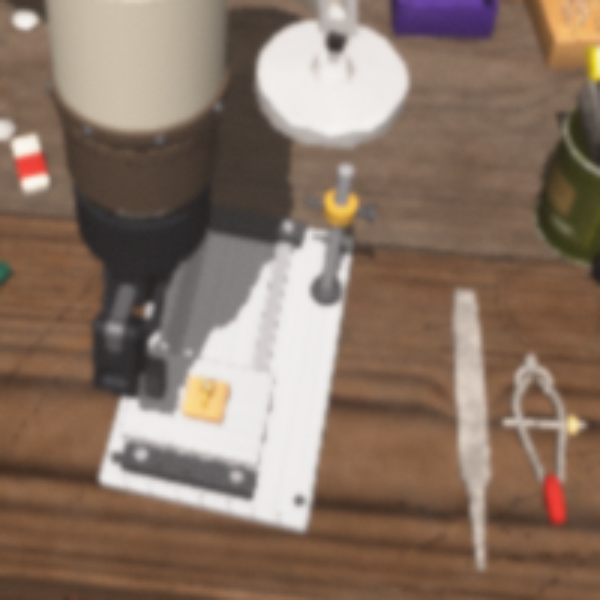

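```bash
python3 - <<'E'
from h import *
r=arm.get_image("wrist");s=arm.read_state();print(s["position"].round(1))
print(proj(r,[*s["position"][:2],70]))
for p in [(325,246),(325,205),(325,216)]: print(p,onz(r,p,70).round(1))
print("stone",onz(r,(324,272),57.5).round(1))
im=r["image"][170:335,240:540,::-1];cv2.imwrite("pics/c5.png",cv2.resize(im,None,fx=2.6,fy=2.6,interpolation=cv2.INTER_CUBIC))
E
```

```text
[ 523.2 -188.1  104.8]
[323.24397296 230.25123654]
(325, 246) [ 534.8 -188.3   70. ]
(325, 205) [ 505.7 -184.7   70. ]
(325, 216) [ 513.3 -185.7   70. ]
stone [ 561.8 -192.4   57.5]
```

View pics/c5.png

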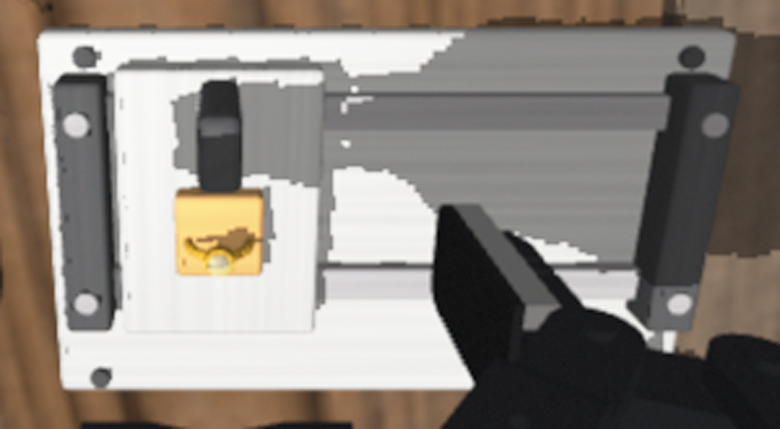

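Emit:
step_arm:
  series:
    - [0.003, 0.002, -0.03, 0, 0, 0]
    - [0.003, 0.002, -0.07, 0, 0, 0]
    - [0.003, 0.002, -0.11, 0, 0, 0]
    - [0.003, 0.002, -0.14, 0, 0, 0]
    - [0.003, 0.002, -0.158, 0, 0, 0]
    - [0.003, 0.002, -0.158, 0, 0, 0]

```text
clock: 2.67
position: [523.1, -186.8, 39.6]
ee_rot: [0.063, 0.998, 0.0, -0.001]
contact_force: [0.3, -0.1, -0.1]
gripper_width: 85.8
```

Emit:
step_arm:
  series:
    - [0, 0, 0, 0, 0, 0]
    - [0, 0, 0, 0, 0, 0]
    - [0, 0, 0, 0, 0, 0]
    - [0, 0, 0, 0, 0, 0]
    - [0, 0, 0, 0, 0, 0]
    - [0, 0, 0, 0, 0, 0]
    - [0, 0, 0, 0, 0, 0]
    - [0, 0, 0, 0, 0, 0]
  jaw: -1

```text
clock: 3.33
position: [523.7, -186.9, 40.6]
ee_rot: [0.063, 0.998, -0.0, 0.0]
contact_force: [-0.1, -0.5, 3.2]
gripper_width: 11.4
```

Emit:
step_arm:
  series:
    - [0.002, 0.015, 0, 0, 0, 0]
    - [0.006, 0.045, 0, 0, 0, 0]
    - [0.0095, 0.08, 0, 0, 0, 0]
    - [0.014, 0.115, 0, 0, 0, 0]
    - [0.0185, 0.15, 0, 0, 0, 0]
    - [0.023, 0.185, 0, 0, 0, 0]
    - [0.027, 0.22, 0, 0, 0, 0]
    - [0.0305, 0.25, 0, 0, 0, 0]
    - [0.033, 0.268, 0, 0, 0, 0]
    - [0.0335, 0.272, 0, 0, 0, 0]
    - [0.0335, 0.272, 0, 0, 0, 0]

```text
clock: 4.25
position: [537.6, -76.6, 40.6]
ee_rot: [0.062, 0.998, 0.0, 0.001]
contact_force: [-1.3, 3.0, 6.5]
gripper_width: 10.9
```

```bash
python3 - <<'E'
from h import *
s=arm.read_state();print({k:np.round(s[k],3) for k in("clock","position","ee_rot","contact_force","gripper_width")})
r=arm.get_image("wrist");cv2.imwrite("pics/w3.png",r["image"][:,:,::-1])
E
```

```text
{'clock': np.float64(4.25), 'position': array([537.615, -76.624,  40.621]), 'ee_rot': array([0.062, 0.998, 0.   , 0.001]), 'contact_force': array([-1.311,  3.038,  6.483]), 'gripper_width': np.float64(10.871)}
```

View pics/w3.png

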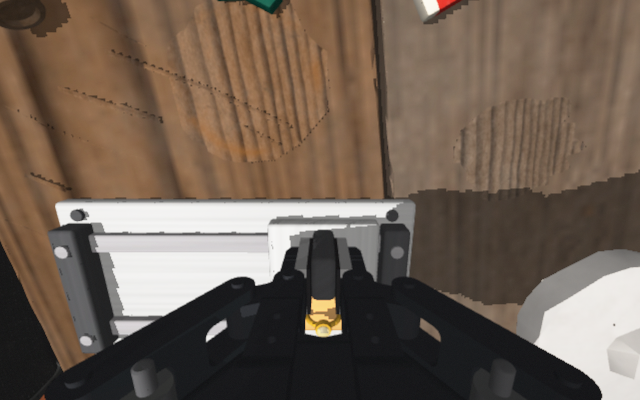

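The carriage's edge is nearly at the far block, around px 380. I'll creep on until the force rises.

Emit:
step_arm:
  series:
    - [0.0006, 0.005, 0, 0, 0, 0]
    - [0.0006, 0.005, 0, 0, 0, 0]
    - [0.001, 0.008, 0, 0, 0, 0]
    - [0.001, 0.008, 0, 0, 0, 0]
    - [0.0012, 0.01, 0, 0, 0, 0]
    - [0.0012, 0.01, 0, 0, 0, 0]

```text
clock: 4.8
position: [538.0, -73.6, 40.6]
ee_rot: [0.063, 0.998, 0.0, 0.001]
contact_force: [0.2, -1.4, 6.4]
gripper_width: 10.6
```

Emit:
step_arm:
  series:
    - [0.0003, 0.0025, 0, 0, 0, 0]
    - [0.0003, 0.0025, 0, 0, 0, 0]
    - [0.0006, 0.005, 0, 0, 0, 0]
    - [0.0006, 0.005, 0, 0, 0, 0]

```text
clock: 5.13
position: [538.1, -72.8, 40.6]
ee_rot: [0.062, 0.998, -0.001, 0.0]
contact_force: [0.9, -7.2, 5.8]
gripper_width: 11.2
```

Emit:
step_arm:
  series:
    - [0.0003, 0.0025, 0, 0, 0, 0]
    - [0.0003, 0.0025, 0, 0, 0, 0]
    - [0.0006, 0.005, 0, 0, 0, 0]
    - [0.0006, 0.005, 0, 0, 0, 0]

```text
clock: 5.47
position: [538.1, -72.6, 40.6]
ee_rot: [0.063, 0.998, -0.002, 0.0]
contact_force: [0.8, -15.9, 4.1]
gripper_width: 10.9
```

```bash
python3 - <<'E'
from h import *
s=arm.read_state();print({k:np.round(s[k],3) for k in("clock","position","contact_force")})
r=arm.get_image("wrist");cv2.imwrite("pics/w4.png",cv2.resize(r["image"][190:350,200:440,::-1],None,fx=3,fy=3))
E
```

```text
{'clock': np.float64(5.467), 'position': array([538.051, -72.606,  40.576]), 'contact_force': array([  0.796, -15.898,   4.055])}
```

View pics/w4.png

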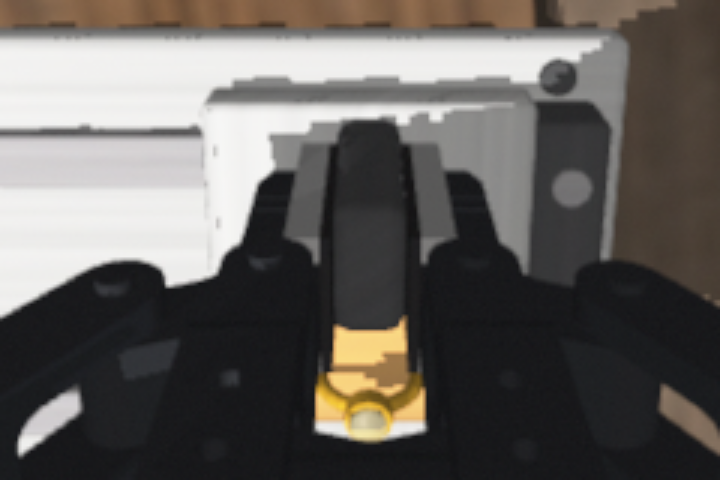

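Against the stop: 16 N of push, and the picture shows the carriage edge touching the block. Release and go straight up.

Emit:
step_arm:
  series:
    - [0, 0, 0, 0, 0, 0]
    - [0, 0, 0, 0, 0, 0]
    - [0, 0, 0, 0, 0, 0]
    - [0, 0, 0, 0, 0, 0]
    - [0, 0, 0, 0, 0, 0]
    - [0, 0, 0, 0, 0, 0]
    - [0, 0, 0, 0, 0, 0]
  jaw: 1

```text
clock: 6.1
position: [537.9, -69.7, 40.0]
ee_rot: [0.062, 0.998, 0.0, -0.0]
contact_force: [-0.1, -0.4, 0.4]
gripper_width: 85.4
```

Emit:
step_arm:
  series:
    - [0, 0, 0.03, 0, 0, 0]
    - [0, 0, 0.08, 0, 0, 0]
    - [0, 0, 0.15, 0, 0, 0]
    - [0, 0, 0.22, 0, 0, 0]
    - [-0.02, 0.0, 0.29, 0, 0, 0]
    - [-0.05, 0.03, 0.36, 0, 0, -0.02]
    - [-0.08, 0.1, 0.42, 0, 0, -0.04]
    - [-0.11, 0.18, 0.45, 0, 0, -0.06]
    - [-0.14, 0.27, 0.45, 0, 0, -0.09]
    - [-0.18, 0.36, 0.45, 0, 0, -0.11]
    - [-0.2, 0.42, 0.45, 0, 0, -0.12]
    - [-0.2, 0.42, 0.45, 0, 0, -0.12]

```text
clock: 7.1
position: [456.6, 101.2, 220.6]
ee_rot: [0.154, 0.988, 0.001, 0.0]
contact_force: [-0.2, -0.1, -0.7]
gripper_width: 85.8
```

```bash
python3 - <<'E'
from h import *
s=arm.read_state();print({k:np.round(s[k],3) for k in("clock","position","ee_rot","contact_force","gripper_width")})
for n in("wrist","side","scene"):
    r=arm.get_image(n);cv2.imwrite(f"pics/{n}5.png",r["image"][:,:,::-1])
E
```

```text
{'clock': np.float64(7.1), 'position': array([456.627, 101.212, 220.601]), 'ee_rot': array([0.154, 0.988, 0.001, 0.   ]), 'contact_force': array([-0.164, -0.121, -0.742]), 'gripper_width': np.float64(85.828)}
```

View pics/wrist5.png

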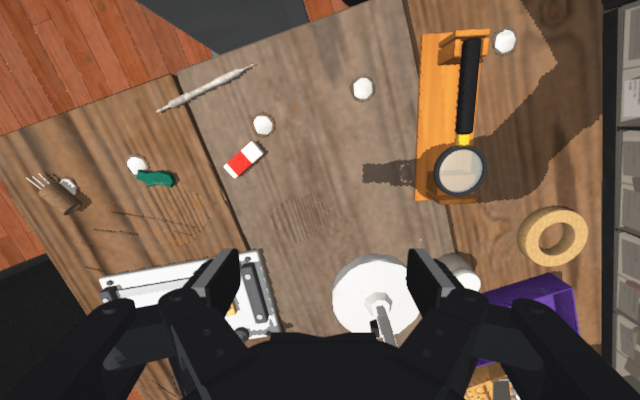

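View pics/scene5.png

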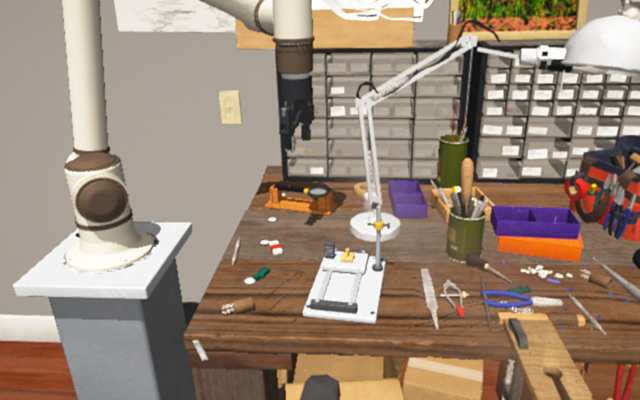

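Wrist: lens centre around (460,171), neck (464,138), handle end (468,40), jar (458,268), tape (553,237). Now computing the loupe pose.

```bash
python3 - <<'E'
from h import *
r=arm.get_image("wrist");s=arm.read_state();print(s["position"].round(1),s["ee_rot"].round(3))
im=r["image"];cv2.imwrite("pics/c6.png",cv2.resize(im[20:220,400:520,::-1],None,fx=3,fy=3,interpolation=cv2.INTER_CUBIC))
print("lens",onz(r,(460,171),55).round(1),"hend",onz(r,(468.5,40),59).round(1),"hstart",onz(r,(464,132),59).round(1))
for p in[(505,42),(458,268),(553,237)]:print(p,onz(r,p,10).round())
hsv=cv2.cvtColor(im,cv2.COLOR_RGB2HSV)
sc=arm.get_image("scene");sd=arm.get_image("side")
cv2.imwrite("pics/c7.png",np.hstack([cv2.resize(q["image"][a:a+60,b:b+60,::-1],None,fx=6.6,fy=6.6,interpolation=cv2.INTER_CUBIC) for q,a,b in((sc,210,345),(sd,235,350))]))
E
```

```text
[457.9  97.6 220.1] [ 0.156  0.988 -0.    -0.   ]
lens [487.  247.4  55. ] hend [362.  276.3  59. ] hstart [446.1 257.1  59. ]
(505, 42) [372. 340.  10.]
(458, 268) [636. 239.  10.]
(553, 237) [629. 370.  10.]
```

View pics/c6.png

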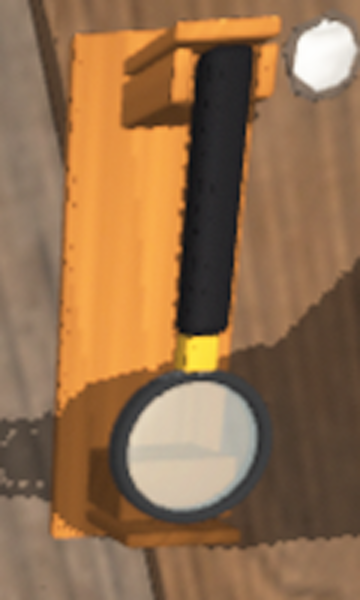

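View pics/c7.png

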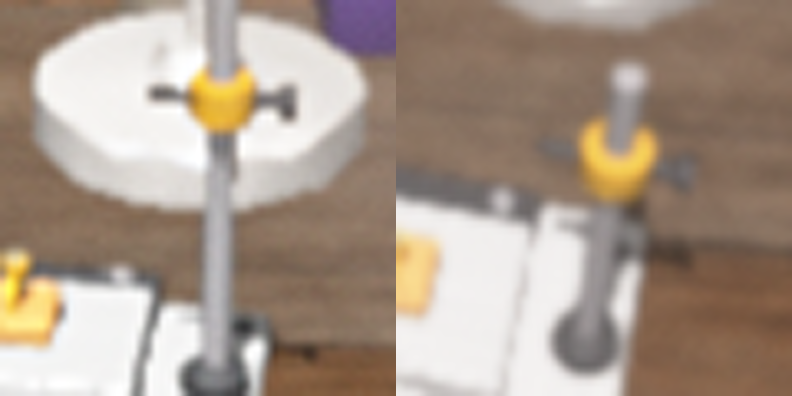

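Emit:
step_arm:
  series:
    - [-0.01, 0.05, 0, 0, 0, 0.01]
    - [-0.03, 0.12, -0.01, 0, 0, 0.02]
    - [-0.05, 0.2, -0.04, 0, 0, 0.03]
    - [-0.075, 0.28, -0.08, 0, 0, 0.04]
    - [-0.09, 0.35, -0.13, 0, 0, 0.05]
    - [-0.1, 0.4, -0.17, 0, 0, 0.05]
    - [-0.1, 0.415, -0.2, 0, 0, 0.05]
    - [-0.1, 0.415, -0.2, 0, 0, 0.05]
    - [-0.1, 0.415, -0.2, 0, 0, 0.05]

```text
clock: 8.15
position: [418.1, 263.2, 139.5]
ee_rot: [0.118, 0.993, -0.001, -0.001]
contact_force: [0.1, -0.4, -0.1]
gripper_width: 85.3
```

```bash
python3 - <<'E'
from h import *
r=arm.get_image("wrist");s=arm.read_state();print(s["clock"],s["position"].round(1),s["ee_rot"].round(3),s["joints"].round(2))
im=r["image"];cv2.imwrite("pics/w6.png",im[:,:,::-1])
sc=arm.get_image("scene");sd=arm.get_image("side")
p1=(367.6,223.7);p2=(371.4,256.7)
print("tip",tri(sc,p1,sd,p2))
for n,p,z in((sc,p1,0),(sd,p2,0)):
    for z in (112,116,120,124,128): print(z,onz(n,p,z).round(1), proj(n,[618.1,-82.1,z]).round(1),p)
E
```

```text
8.2 [418.5 263.3 140.3] [ 0.118  0.993 -0.     0.   ] [ 0.89  0.26 -0.44  0.   -0.88 -2.7 ]
tip (array([618.83689233, -83.54517596, 120.74566808]), np.float64(1.962309033824033))
112 [620.2 -65.7 112. ] [366.7 227.1] (367.6, 223.7)
116 [620.  -73.8 116. ] [366.7 225.4] (367.6, 223.7)
120 [619.8 -81.9 120. ] [366.8 223.7] (367.6, 223.7)
124 [619.7 -90.  124. ] [366.8 222. ] (367.6, 223.7)
128 [619.5 -98.1 128. ] [366.8 220.3] (367.6, 223.7)
112 [618.3 -77.2 112. ] [371.2 258.6] (371.4, 256.7)
116 [618.1 -80.1 116. ] [371.4 257.5] (371.4, 256.7)
120 [617.9 -83.  120. ] [371.5 256.3] (371.4, 256.7)
124 [617.7 -86.  124. ] [371.7 255.2] (371.4, 256.7)
128 [617.5 -88.9 128. ] [371.8 254. ] (371.4, 256.7)
```

View pics/w6.png

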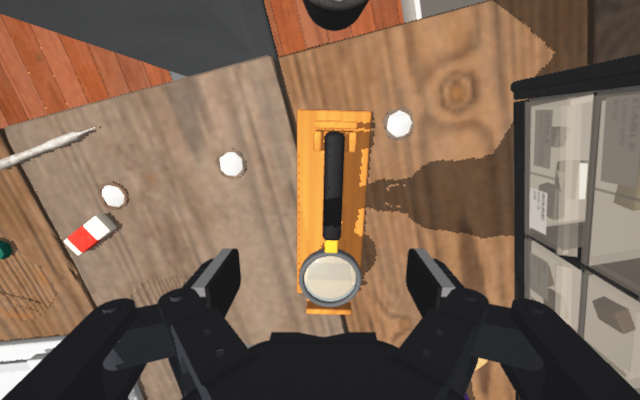

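Lens is at (331,277), the handle runs (334,133) to (331,238), and it sits nearly centred between the fingers.

```bash
python3 - <<'E'
from h import *
r=arm.get_image("wrist");s=arm.read_state();print(s["position"].round(1))
im=r["image"]
hs=cv2.cvtColor(im,cv2.COLOR_RGB2HSV)
sub=(im[130:250,318:352].max(2)<55)
ys,xs=np.nonzero(sub)
mid=[]
for y in range(140,236,8):
    x=np.nonzero(im[y,318:352].max(1)<55)[0]+318;print(y,x.min(),x.max());mid.append(((x.min()+x.max())/2,y))
mid=np.array(mid);pts=np.array([onz(r,p,59) for p in mid])
k=np.polyfit(pts[:,0],pts[:,1],1);print("yaw",np.arctan(k[0]),"y at x",[(x,np.polyval(k,x).round(1)) for x in(400,418,420)])
L=onz(r,(330.5,277),55);print("lens",L.round(1),np.polyval(k,L[0]).round(1),"hend",onz(r,(334,132),59).round(1))
E
```

```text
[418.6 263.5 141.1]
140 325 342
148 324 342
156 324 342
164 324 341
172 324 341
180 324 341
188 324 340
196 324 340
204 323 340
212 323 339
220 323 339
228 323 339
yaw -0.25629148428339105 y at x [(400, np.float64(275.6)), (418, np.float64(270.9)), (420, np.float64(270.3))]
lens [485.  254.5  55. ] 253.3 hend [359.8 286.4  59. ]
```

Emit:
step_arm:
  series:
    - [-0.002, 0.01, -0.03, 0, 0, -0.013]
    - [-0.002, 0.017, -0.08, 0, 0, -0.013]
    - [-0.002, 0.017, -0.13, 0, 0, -0.013]
    - [-0.002, 0.017, -0.16, 0, 0, -0.013]
    - [-0.002, 0.017, -0.175, 0, 0, -0.013]
    - [-0.002, 0.017, -0.175, 0, 0, -0.013]

```text
clock: 8.85
position: [417.0, 270.0, 69.6]
ee_rot: [0.128, 0.992, -0.001, -0.0]
contact_force: [-0.2, 0.1, -0.4]
gripper_width: 84.9
```

```bash
python3 - <<'E'
from h import *
r=arm.get_image("wrist");s=arm.read_state();print(s["clock"],s["position"].round(1),s["ee_rot"].round(3))
im=r["image"];cv2.imwrite("pics/w7.png",im[:,:,::-1])
print(proj(r,[*s["position"][:2],52]),proj(r,s["position"]))
E
```

```text
8.9 [417.5 270.6  70.5] [0.128 0.992 0.    0.   ]
[324.31312586 240.85895872] [324.39291    254.41411521]
```

View pics/w7.png

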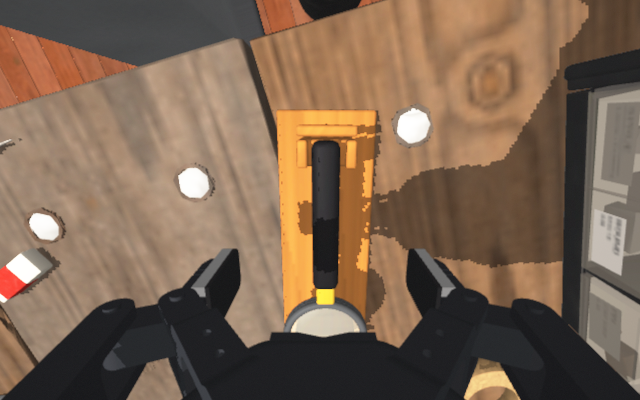

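Handle is centred at px 325 between the fingers. Descend and grip.

Emit:
step_arm:
  series:
    - [0, 0.001, -0.02, 0, 0, 0]
    - [0, 0.001, -0.05, 0, 0, 0]
    - [0, 0.001, -0.08, 0, 0, 0]
    - [0, 0.001, -0.092, 0, 0, 0]
    - [0, 0.001, -0.092, 0, 0, 0]

```text
clock: 9.32
position: [416.9, 270.9, 32.8]
ee_rot: [0.128, 0.992, -0.001, -0.0]
contact_force: [0.0, -0.1, 0.5]
gripper_width: 85.5
```

Emit:
step_arm:
  series:
    - [0, 0, 0, 0, 0, 0]
    - [0, 0, 0, 0, 0, 0]
    - [0, 0, 0, 0, 0, 0]
    - [0, 0, 0, 0, 0, 0]
    - [0, 0, 0, 0, 0, 0]
    - [0, 0, 0, 0, 0, 0]
    - [0, 0, 0, 0, 0, 0]
    - [0, 0, 0, 0, 0, 0]
  jaw: -1

```text
clock: 9.98
position: [417.3, 271.4, 33.8]
ee_rot: [0.127, 0.992, 0.0, 0.0]
contact_force: [-1.4, 0.7, 4.3]
gripper_width: 15.2
```

Emit:
step_arm:
  series:
    - [0, 0, 0.01, 0, 0, 0]
    - [0, 0, 0.03, 0, 0, 0]
    - [0, 0, 0.05, 0, 0, 0]
    - [0, 0, 0.07, 0, 0, 0]
    - [0, 0, 0.09, 0, 0, 0]
    - [0, 0, 0.11, 0, 0, 0]
    - [0, 0, 0.13, 0, 0, 0]
    - [0, 0, 0.14, 0, 0, 0]
    - [0, 0, 0.14, 0, 0, 0]
    - [0, 0, 0.14, 0, 0, 0]
    - [0, 0, 0.14, 0, 0, 0]

```text
clock: 10.9
position: [416.8, 270.9, 89.0]
ee_rot: [0.128, 0.992, -0.0, -0.0]
contact_force: [0.2, -1.1, -1.3]
gripper_width: 14.9
```

```bash
python3 - <<'E'
from h import *
r=arm.get_image("wrist");s=arm.read_state();print(s["clock"],s["position"].round(1),s["ee_rot"].round(3),s["gripper_width"])
im=r["image"];cv2.imwrite("pics/w8.png",im[:,:,::-1])
a=arm.get_image("side")["image"][110:210,230:400,::-1];b=arm.get_image("scene")["image"][130:230,230:400,::-1]
cv2.imwrite("pics/c8.png",np.vstack([cv2.resize(q,None,fx=3,fy=3,interpolation=cv2.INTER_CUBIC) for q in(a,b)]))
E
```

```text
10.95 [416.8 270.9  88.8] [ 0.128  0.992 -0.    -0.   ] 14.85533176629592
```

View pics/w8.png

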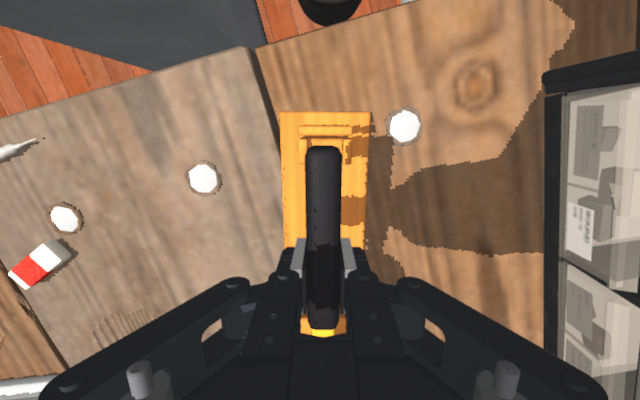

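View pics/c8.png

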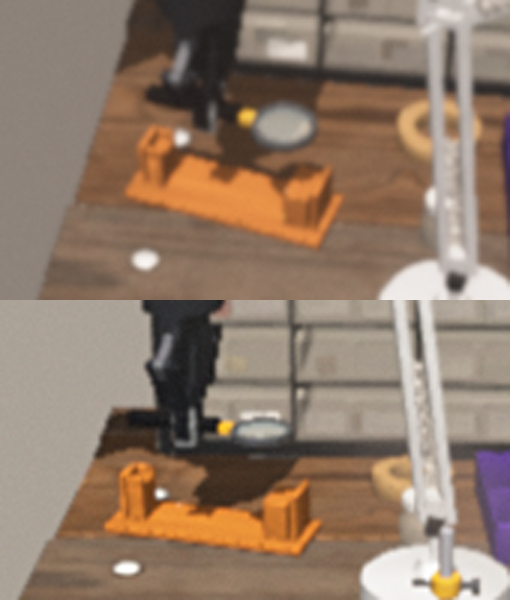

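Loupe is held level above the rest. Next I'll measure the lens offset from the TCP in the two fixed cameras.

```bash
python3 - <<'E'
from h import *
sd=arm.get_image("side");sc=arm.get_image("scene");s=arm.read_state();p=s["position"];print(p.round(1))
f=lambda q:(230+q[0]/3-.33,110+q[1]/3-.33);g=lambda q:(230+q[0]/3-.33,130+(q[1]-300)/3-.33)
P,e=tri(sd,f((284,126)),sc,g((262,431)));print(P.round(1),e,(P-p).round(1))
print(onz(sd,f((284,126)),105.3).round(1),onz(sc,g((262,431)),105.3).round(1))
print("handle-based",(p[:2]+70*np.array([np.cos(.256),-np.sin(.256)])).round(1))
E
```

```text
[416.9 271.   88.9]
[485.9 252.4 106.9] 1.2794406559123024 [ 69.  -18.6  17.9]
[485.1 254.3 105.3] [486.2 256.5 105.3]
handle-based [484.7 253.3]
```

Emit:
step_arm:
  series:
    - [0, 0, 0.03, 0, 0, 0]
    - [0, -0.02, 0.08, 0, 0, 0]
    - [0, -0.06, 0.13, 0, 0, 0]
    - [0, -0.11, 0.17, 0, 0, 0]
    - [0, -0.17, 0.19, 0, 0, 0]
    - [0, -0.23, 0.19, 0, 0, 0]
    - [0, -0.29, 0.19, 0, 0, 0]
    - [0.01, -0.35, 0.19, 0, 0, 0]
    - [0.02, -0.41, 0.19, 0, 0, 0]
    - [0.04, -0.46, 0.19, 0, 0, 0]
    - [0.05, -0.49, 0.19, 0, 0, 0]
    - [0.05, -0.5, 0.19, 0, 0, 0]

```text
clock: 12.15
position: [437.3, 69.7, 165.1]
ee_rot: [0.129, 0.992, -0.0, -0.0]
contact_force: [0.7, 0.0, -0.3]
gripper_width: 14.8
```

Emit:
step_arm:
  series:
    - [0.01, -0.02, 0, 0, 0, 0]
    - [0.03, -0.06, 0, 0, 0, 0]
    - [0.06, -0.11, 0, 0, 0, 0]
    - [0.09, -0.17, 0, 0, 0, 0]
    - [0.12, -0.22, 0, 0, 0, 0]
    - [0.15, -0.27, 0, 0, 0, 0]
    - [0.17, -0.3, 0, 0, 0, 0]
    - [0.18, -0.32, 0, 0, 0, 0]
    - [0.18, -0.325, 0, 0, 0, 0]
    - [0.18, -0.325, 0, 0, 0, 0]
    - [0.18, -0.325, 0, 0, 0, 0]

```text
clock: 13.07
position: [508.6, -58.3, 165.2]
ee_rot: [0.127, 0.992, 0.0, -0.0]
contact_force: [-0.3, 0.4, -1.5]
gripper_width: 14.9
```

```bash
python3 - <<'E'
from h import *
s=arm.read_state();print(s["clock"],s["position"].round(1),s["ee_rot"].round(3),s["gripper_width"])
a=arm.get_image("side")["image"][200:350,290:440,::-1];b=arm.get_image("scene")["image"][170:320,290:440,::-1]
cv2.imwrite("pics/c9.png",np.hstack([cv2.resize(q,None,fx=2.6,fy=2.6,interpolation=cv2.INTER_CUBIC) for q in(a,b)]))
cv2.imwrite("pics/w9.png",arm.get_image("wrist")["image"][:,:,::-1])
E
```

```text
13.0667 [508.6 -58.3 165.2] [ 0.127  0.992  0.    -0.   ] 14.943080881237417
```

View pics/c9.png

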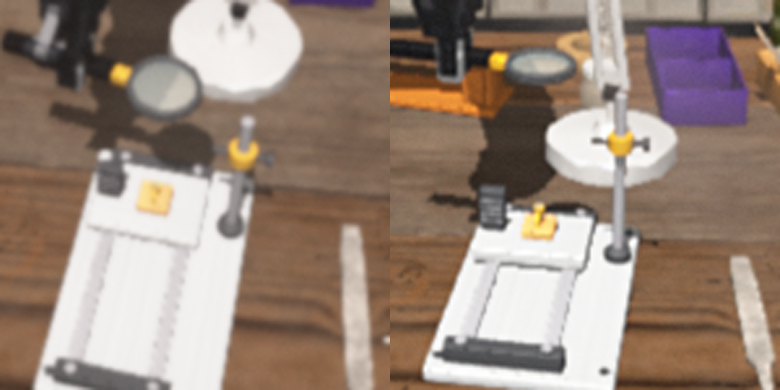

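View pics/w9.png

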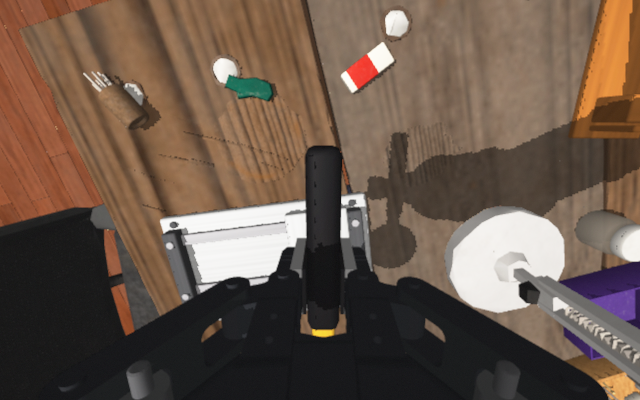

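```bash
cat > m.py <<'E'
from h import *
E
python3 - <<'E'
from h import *
sd=arm.get_image("side");sc=arm.get_image("scene");p=arm.read_state()["position"];print(p.round(1))
f=lambda q:(290+q[0]/2.6-.3,200+q[1]/2.6-.3);g=lambda q:(290+(q[0]-390)/2.6-.3,170+q[1]/2.6-.3)
L,e=tri(sd,f((164,86)),sc,g((540,65)));print("lens",L.round(1),e.round(1),(L-p).round(1))
for r,a in((sd,f((164,86))),(sc,g((540,65)))):print(onz(r,a,181.7).round(1))
S,e=tri(sd,f((154,189)),sc,g((540,211)));print("stone",S.round(1),e.round(1),onz(sd,f((154,189)),57.5).round(1),onz(sc,g((540,211)),57.5).round(1))
z=np.vstack([cv2.resize(q["image"][a:a+h,b:b+w,::-1],None,fx=7,fy=7,interpolation=cv2.INTER_CUBIC) for q,a,b,h,w in((sd,245,325,40,80),(sc,225,330,40,80))])
cv2.imwrite("pics/c10.png",z)
E
```

```text
[508.9 -58.2 165.5]
lens [577.2 -76.2 183.3] 0.8 [ 68.3 -18.   17.8]
[576.8 -74.9 181.7]
[577.5 -72.4 181.7]
stone [575.9 -81.2  53.8] 2.9 [574.5 -83.7  57.5] [577.5 -87.6  57.5]
```

View pics/c10.png

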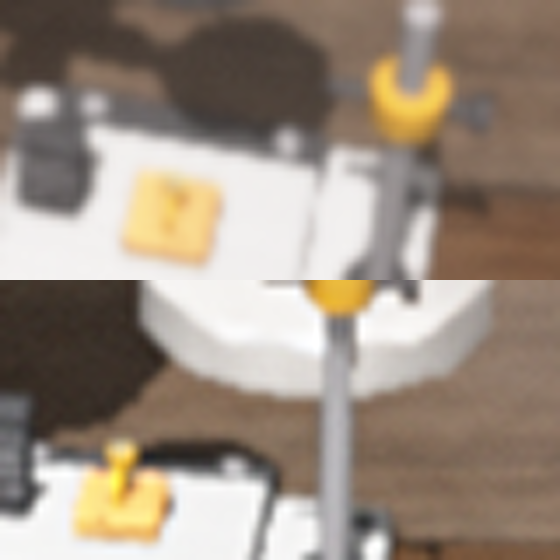

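```bash
python3 - <<'E'
from h import *
sd=arm.get_image("side");sc=arm.get_image("scene")
a=(349.9,271.5);b=(347.0,248.6)
print(onz(sd,a,57.5).round(1),onz(sc,b,57.5).round(1))
for P in([576.9,-77,57.5],[576.9,-80,57.5]):print(proj(sd,P).round(1),proj(sc,P).round(1))
# tab top face centre: side crop
print("tab",onz(sd,(325+52/7-.4,245+125/7-.4),70).round(1))
E
```

```text
[576.5 -81.2  57.5] [576.5 -77.8  57.5]
[350.2 269.9] [347.2 248.4]
[350.1 271. ] [347.2 249.1]
tab [536.7 -70.6  70. ]
```

Lens and stone agree to about 2 mm. Descend straight to the pointer's height.

Emit:
step_arm:
  series:
    - [0, -0.003, -0.01, 0, 0, 0]
    - [0, -0.003, -0.03, 0, 0, 0]
    - [0, -0.003, -0.055, 0, 0, 0]
    - [0, -0.003, -0.08, 0, 0, 0]
    - [0, -0.003, -0.105, 0, 0, 0]
    - [0, -0.003, -0.125, 0, 0, 0]
    - [0, -0.003, -0.14, 0, 0, 0]
    - [0, -0.003, -0.15, 0, 0, 0]
    - [0, -0.003, -0.155, 0, 0, 0]
    - [0, -0.003, -0.155, 0, 0, 0]
    - [0, -0.003, -0.155, 0, 0, 0]
    - [0, -0.003, -0.155, 0, 0, 0]

```text
clock: 14.42
position: [509.5, -59.9, 103.8]
ee_rot: [0.128, 0.992, 0.0, 0.001]
contact_force: [-0.2, 0.2, -0.9]
gripper_width: 15.1
```

```bash
python3 - <<'E'
from h import *
s=arm.read_state();print(s["clock"],s["position"].round(1),s["ee_rot"].round(3),s["gripper_width"],s["contact_force"].round(1))
sd=arm.get_image("side");sc=arm.get_image("scene")
z=np.vstack([cv2.resize(q["image"][a:a+h,b:b+w,::-1],None,fx=7,fy=7,interpolation=cv2.INTER_CUBIC) for q,a,b,h,w in((sd,228,315,42,85),(sc,203,315,42,85))])
cv2.imwrite("pics/c11.png",z)
E
```

```text
14.4167 [509.5 -59.9 103.8] [0.128 0.992 0.    0.001] 15.104715865582238 [-0.2  0.2 -0.9]
```

View pics/c11.png

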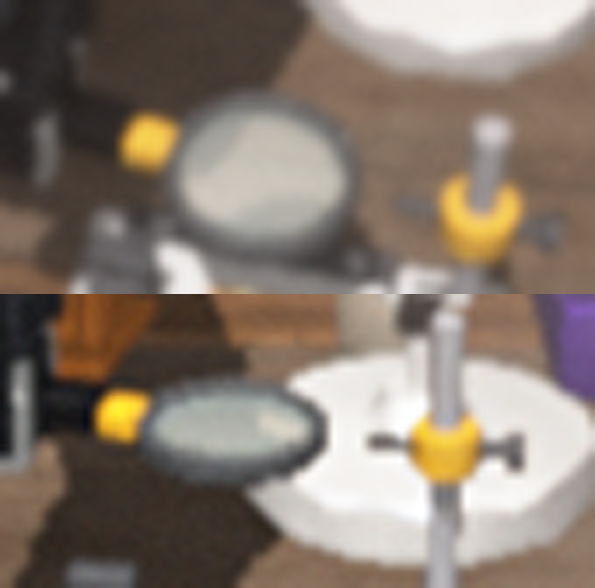

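```bash
python3 - <<'E'
from h import *
sd=arm.get_image("side");sc=arm.get_image("scene");p=arm.read_state()["position"];print(p.round(1))
l1,l2=(352.2,252.6),(347.9,222.2);t1,t2=(372.0,256.6),(367.5,223.6)
print("lens",tri(sd,l1,sc,l2),"tip",tri(sd,t1,sc,t2))
for P in ([577.7,-77.8,120],[618.1,-82.5,120]):print(proj(sd,P).round(1),proj(sc,P).round(1))
E
```

```text
[509.3 -60.  103.7]
lens (array([578.47635718, -77.47608501, 120.82184711]), np.float64(0.07089803839397894)) tip (array([619.32890151, -83.32549048, 120.91227726]), np.float64(0.5612369556796452))
[351.8 252.9] [347.5 222.6]
[371.5 256.5] [366.8 223.8]
```

Lens and pointer tip triangulate to the same height (120.8 and 120.9 mm). The offset between them is (40.9, −5.8) mm against (41.2, −5.0) mm expected. Settle, then hand in.

Emit:
step_arm:
  series:
    - [0, 0, 0, 0, 0, 0]
    - [0, 0, 0, 0, 0, 0]
    - [0, 0, 0, 0, 0, 0]
    - [0, 0, 0, 0, 0, 0]
    - [0, 0, 0, 0, 0, 0]
    - [0, 0, 0, 0, 0, 0]

```text
clock: 15.12
position: [509.1, -60.0, 103.3]
ee_rot: [0.128, 0.992, -0.0, -0.0]
contact_force: [1.0, 0.4, 0.0]
gripper_width: 15.0
```

```bash
python3 - <<'E'
from bench import arm
s=arm.read_state();print(s["position"],abs(s["joint_vel"]).max(),s["contact_force"],s["gripper_width"])
print(arm.job_done())
E
```

```text
[509.06136336 -60.03589064 103.29394082] 0.0016506398321705666 [1.0110527  0.37946765 0.00857402] 14.987621819881435
the job is handed in; nothing more can be done
None
```

I slid the carriage to its stop, lifted the loupe straight off its rest, and held it over the ring at the pointer's height. I handed the job in at about 15 s with the loupe still gripped and the arm still; no verdict came back.

- **Carriage:** the push force rose to 16 N at the stop, and the pictures show the carriage's edge against the end block. It was still there in later pictures, after I released it.
- **Height:** in the last two-camera measurement the lens centre was at 120.8 mm and the pointer tip at 120.9 mm. The arm's own position reading puts the lens at about 120 mm.
- **Centring:** the lens was about 1–2 mm from the stone horizontally. The least certain figure is the stone's position along the slide, where separate estimates spread over about 5 mm, against the 10 mm allowed.
- **Grip and clearance:** the fingers read 15 mm open on the handle. The external force was about 1 N, which is around the sensor's noise, and I saw no contact with the slide. I saw no sign that the pointer or any loose item had moved.

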